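# Load the shaker tray and pin its hold-down bar

## Robot

A 6-joint arm with a two-finger parallel gripper is mounted at the origin on a cart in front of the work surface, level with it; the furniture and walls round the work are solid. World frame = base frame: x ahead of the robot, y to its left, z up, the work surface at z = 0. Lengths are in m, angles in degrees, forces in N, time in s.
With the tool pointing down it reaches from about 0.25 to 0.725 m from the base axis. Payload 9.7 kg.
Tool frame: the origin (TCP) lies at the very end of the fingers, on their centre line; the grasp point (between the pads) lies grasp_offset behind it (grasp_offset is the distance from the TCP to the grasp point, in m); z points along the fingers, y is the line along which they close (so a half turn about z gives the same grasp; the last joint's range is limited). The gripper opens to 85 mm and grips with 20 to 120 N. Pads are 22 mm wide; open, the fingers measure 114 mm over their backs; the gripper's body (76 mm by 85 mm) begins 54 mm behind the grasp point. The pads swing forward as they close: fully open they stand 13 mm farther back than shut.
Start: joints at [-72.651, 4.979, 10.078, 95.1, 0, 90], TCP at [0.164, -0.525, 0.231] pointing down, gripper open.
Joint ranges: [-179.16, 179.16], [-48.56, 103.87], [-65.8, 70.77], [-126.05, 130.52], [-82.76, 87.17], [-180, 180]. Speed limits (degrees/s): [127.2, 127.2, 147.25, 180, 180, 180].

## Interface

Orientations are given as [roll, pitch, yaw] about the fixed x, y, z axes, in that order (R = Rz(yaw) Ry(pitch) Rx(roll)).
In Python, from workcell import get_obs, camera, calibration, job_done, recognise, cut_out, mark_of, grasp_offset gives the robot as it stands.
- The arm moves only by the tool servo_tool, never from a script. Its argument "moves" is a list of rows, each a list of 3 entries, a list of its own where there are three numbers: the turn, a rotation vector about the tool's x, y, z in degrees, then the shift along the tool's x, y, z in m, then the opening in per cent of the stroke, from 0 (shut) to 100 (fully open). In form: [[[ax, ay, az], [x, y, z], claw], ...]. A call has 1 to 12 rows; each row shifts and turns the commanded pose from where the row before left it, along the tool's axes as they then stand; what a row does not reach is not made up. A row lasts 1/10 s, in which the tool goes at most 50 mm and 8.59 degrees, less where a joint would pass 70% of its speed; a pose out of reach is approached as far as the arm can. A call is refused whole if a number of a shift passes 0.05 or a number of a turn 8.59, either way. A call with a gripper value outside its range is refused whole. The fingers move at their own pace and stop on an object; "force" is the grip in N (left out, the last holds). Time passes only in rows, so rows that do not move let the fingers close. It gives the time, the measured TCP pose, the force, the opening and the grip force at its end, in the units of the state.
- get_obs(): the state, without advancing time (a new reading comes with each control period).
- camera(name): name is "side" or "top"; returns (picture, depth): 400x640x3 uint8, red, green, blue; 400x640 float32, m along the optical axis (not along the pixel's ray), 0 where there is no reading.
- calibration(name): a dict with "camera_matrix" (3x3 intrinsics, pixels), "R" (3x3) and "t" (3): a world point X has camera coordinates R X + t. Camera axes: x right, y down, z forward; pixel columns grow to the right and rows downward; lengths in m; the calibration is good to about 2 mm. A picture is of the moment at which its call begins. calibration takes no time and is no camera call.
- job_done(): hands the job in; it is judged then, once.
Trained networks look in the newest picture that a camera, given by its name, has taken for a name from the list of things; names that differ only in an ending like _2 or _b are one class to them, and where a whole thing is asked for, a point or a joint stands for the part that bears it (a point fixed in the world has none). Each returns a list of dicts, best first, with "score" (0 to 1); they miss things now and then, are a little off and sometimes report something else, mostly with a low value. They report only what shows in the picture. A call takes as long as a camera call.
- recognise(name, camera): "xyz" ([x, y, z] in m, in the coordinates of the camera as it stood for that picture, good to about 4 mm: the middle of the surface that is visible of it).
- cut_out(name, camera): "mask" (400x640 bool, what is visible of it).
- mark_of(name, camera): "xyz" ([x, y, z] in m, in the coordinates of the camera as it stood for that picture, good to about 4 mm: a listed point, or the origin of a listed thing).
The state is a dict: "time": time; "q": joint angles; "qd": joint speeds; "joint_efforts": joint torques, N m; "ee_pos": TCP position; "tcp_rot": TCP orientation; "wrist_force": force on the tool from outside, world axes, zero at the start; "torque": the same for the moment, N m; "opening": finger opening in m; "grasp_force": force on a finger pad.
Only numpy, scipy, OpenCV 4.12 (cv2) and the standard library are available. Lean on these libraries where they do the work, as an engineer would, in place of code of your own. Each camera call takes 0.05 s, during which the arm holds its last target. There are 200 camera calls.

## Task

Load the shaker for its next run: stand the three bottles upright in the rings on its tray, the short brown one in the middle under the bar's long pad, the blue-capped one beside the post with the stud, and the red-capped one, which comes out first, beside the post with the blue block and the pin hole. Then lay the hold-down bar across above them, one end hole over the stud and the other end down flat between the blue cheeks, and push the red-knobbed retaining pin through the bar into the pin hole until its flange rests on the bar. Keep the bottles upright and leave the measuring cylinder standing where it is.

Things in the scene. Friction and masses are not known exactly. Their poses are not given: they have to be found in the camera images.
- brown_mid (a point): brown bottle with a black cap: 58 mm across, 118 mm tall, body of full width up to about 80 mm, then a shoulder and a cap 36 mm across and 14 mm high; about 0.3 kg, closed; stands upright on the bench. Point on its axis, half-way up (59 mm above its foot). z up along the bottle.
- blue_mid (a point): white bottle with a blue cap: 62 mm across, 125 mm tall, full width up to about 85 mm, cap 40 mm across and 15 mm high; about 0.36 kg, closed; stands upright on the bench. Point on its axis, half-way up (62.5 mm above its foot). z up along the bottle.
- red_mid (a point): white bottle with a red cap: 54 mm across, 130 mm tall, full width up to about 90 mm, cap 34 mm across and 16 mm high; about 0.28 kg, closed; stands upright on the bench. Point on its axis, half-way up (65 mm above its foot). z up along the bottle.
- tray_mid (a point): centre of the middle of three white rings (74 mm wide) on the black mat of a white fixed shaker; on the mat's top, 70 mm above the bench. y along the row of rings (to the robot's left), x away from the robot, z up. The other two ring centres lie 80 mm to either side along y. Rails 14 mm above the mat run in front of and behind the row, 57 mm from its centre line.
- stud (a point): stud at one end of the tray (left or right, changes from start to start) on a plain round steel post. Point: stud's foot, centre of the post's top face, 150 mm from the tray's middle along the row, 112 mm above the mat. From here the fixed stud, 10 mm thick, rises 17 mm, with a cone over its last 7 mm. z up.
- pin_hole (a point): pin hole in the post with the blue block, at the tray's other end. Point: hole's mouth, centre of the block's top face, 150 mm from the tray's middle, 112 mm above the mat. The hole is 12.5 mm wide, 32 mm deep, straight down. Two blue cheeks 28 mm apart, flared at the top, rise 12 mm above this face in front of and behind the hole. z up.
- bar_grip (a point): loose hold-down bar, 0.2 kg: aluminium beam 24 wide, 14 high, 250 mm long, yellow band at its middle; each end steps down 27 mm to a tab 6 mm thick with a 13 mm hole, 150 mm from the middle; ends alike. Rubber pads below: middle 18 mm long, outer ones (at 80 mm) 6 mm. Lies on its tabs. Point: middle of the beam, 34 mm above the tabs' underside, 7 below its top. y along the bar, z up.
- pin_grip (a point): loose retaining pin, 0.05 kg: steel, 9.5 mm thick, 30 mm long, tapered tip; above it a flange 21 mm wide, 4 thick, and a red knob 23 mm wide, 24 high. Stands in a 12.5 mm hole of a fixed black block 60 mm square, 36 mm high; the flange rests on the block. Point: middle of the knob, 30 mm above the flange's underside, 60 above the tip. z up.
- cylinder_mid (a point): clear measuring cylinder, loose bystander: tube 31 mm across on a hexagonal foot 64 mm wide, 188 mm tall, easily knocked over. Point on its axis half-way up (94 mm above the bench).

How it is judged (in metres and radians):
At the end, for the whole second after the job is handed in: Brown bottle in the middle ring, blue-capped by the stud, red-capped by the pin hole (15 mm), upright on the mat; bar flat on both posts (4 mm), in line (0.03 rad), centred (8 mm); pin upright through bar and hole (6 mm), flange within 4 mm of the bar; all released and staying (z of brown_mid in the frame of tray_mid between 0.053 and 0.065 m and angle between each of brown_mid, blue_mid, red_mid's own z axis and vertical below 0.08 rad and horizontal distance between brown_mid and tray_mid below 0.015 m and z of blue_mid in the frame of tray_mid between 0.0565 and 0.0685 m and x of blue_mid in the frame of tray_mid between -0.015 and 0.015 m and horizontal distance between blue_mid and stud between 0.055 and 0.085 m and z of red_mid in the frame of tray_mid between 0.059 and 0.071 m and x of red_mid in the frame of tray_mid between -0.015 and 0.015 m and horizontal distance between red_mid and pin_hole between 0.055 and 0.085 m and horizontal distance between bar_grip and tray_mid below 0.008 m and z of bar_grip in the frame of tray_mid between 0.142 and 0.15 m and angle between the y axis of bar_grip and the y axis of tray_mid, either way round below 0.03 rad and angle between bar_grip's own z axis and vertical below 0.03 rad and horizontal distance between pin_grip and pin_hole below 0.006 m and angle between pin_grip's own z axis and vertical below 0.1 rad and z of pin_grip in the frame of pin_hole between 0.03 and 0.04 m); the robot touches nothing.
It fails at once if a bottle is tipped over (angle between any of brown_mid, blue_mid, red_mid's own z axis and vertical above 0.6 rad).
It fails at once if the measuring cylinder is pushed more than 30 mm away or knocked over (distance of cylinder_mid from where it was at the start of the episode above 0.03 m or angle between cylinder_mid's own z axis and vertical above 0.3 rad).
It also fails if it takes over 123 s, if anything falls off the work surface, if the arm or the gripper's body presses on something with over 40 N, if the wrist force passes 120 N, or if a joint passes its speed limit or range.

## Working session

There is one attempt and no reset: what is moved stays moved. The work goes in short steps, Python scripts to look and compute and a tool call to move; the robot and the scene stay as the last step left them, time stands still between calls to the robot, and variables do not carry over. Pictures are saved under pics/ and viewed, at most 14 in all, crops included, and the job is handed in when it is done.

Besides the shell and the picture viewer there is one more tool, called after ">>>" by a JSON object that holds its "fn" and its "kwargs", one argument or row to a line. servo_tool: Moves the arm, as the interface text tells. Its arguments: {"type":"object","properties":{"moves":{"type":"array"},"force":{"type":"number"}},"required":["moves"]}

```bash
mkdir -p pics; ls; cat > h.py <<'E'
import numpy as np, cv2
from workcell import *
N=["brown_mid","blue_mid","red_mid","tray_mid","stud","pin_hole","bar_grip","pin_grip","cylinder_mid"]
def w(p,c):
    k=calibration(c); return np.array(k["R"]).T@(np.array(p)-np.array(k["t"]))
def pix(X,c):
    k=calibration(c); p=np.array(k["camera_matrix"])@(np.array(k["R"])@X+np.array(k["t"])); return p[:2]/p[2]
def world(c,d):
    k=calibration(c);K=np.array(k["camera_matrix"]);v,u=np.mgrid[:400,:640]
    P=np.stack([(u-K[0,2])/K[0,0]*d,(v-K[1,2])/K[1,1]*d,d],-1)
    return (P-np.array(k["t"]))@np.array(k["R"])
def shot(c,f=None):
    p,d=camera(c)
    if f: cv2.imwrite("pics/"+f,p[:,:,::-1])
    return p,d
E
python3 - <<'E'
from h import *
np.set_printoptions(precision=4,suppress=True)
print(grasp_offset)
for c in("side","top"):
    p,d=shot(c,c+"0.png"); np.save(c+"d.npy",d)
    k=calibration(c);print(c,-np.array(k["R"]).T@k["t"],k["camera_matrix"][0][0])
    for n in N:
        r=mark_of(n,c)
        print(n,[(round(x["score"],2),w(x["xyz"],c)) for x in r[:2]], pix(w(r[0]["xyz"],c),c) if r else "")
print(get_obs())
E
```

```text
pics
0.0187
side [0.2863 1.1649 0.9118] 412.5513814432221
brown_mid [(0.75, array([ 0.4919, -0.415 ,  0.0577]))] [348.3818 167.1175]
blue_mid [] 
red_mid [(0.63, array([ 0.4612, -0.3142,  0.0634]))] [352.1626 177.9479]
tray_mid [(0.85, array([0.6055, 0.0195, 0.072 ]))] [298.119 217.693]
stud [(0.8, array([0.6022, 0.1765, 0.1812]))] [285.3623 217.7057]
pin_hole [(0.76, array([ 0.6051, -0.1259,  0.1792]))] [307.3382 171.4424]
bar_grip [(0.75, array([0.4265, 0.058 , 0.0331]))] [346.4505 239.7489]
pin_grip [(0.45, array([0.4302, 0.3117, 0.0624]))] [331.9757 285.5167]
cylinder_mid [] 
top [0.2716 0.0197 1.5766] 503.2079007029299
brown_mid [] 
blue_mid [(0.57, array([0.4818, 0.4121, 0.0603]))] [172.3864 232.1235]
red_mid [(0.86, array([ 0.4592, -0.314 ,  0.0593])), (0.54, array([ 0.6101, -0.3281,  0.0932]))] [412.0461 235.31  ]
tray_mid [(0.73, array([0.6042, 0.025 , 0.0727]))] [299.8368 189.6097]
stud [(0.62, array([0.6023, 0.1787, 0.179 ]))] [245.5662 183.0938]
pin_hole [(0.63, array([ 0.6041, -0.1246,  0.1779]))] [351.8711 180.8697]
bar_grip [(0.62, array([0.4339, 0.0634, 0.0327]))] [288.2796 246.8123]
pin_grip [(0.57, array([0.4283, 0.3053, 0.0659])), (0.42, array([0.4308, 0.0597, 0.0285]))] [207.1317 248.9797]
cylinder_mid [(0.73, array([ 0.608 , -0.3264,  0.0934]))] [415.6281 185.0309]
{'time': 1.0, 'q': array([-72.6517,   4.9797,  10.0775,  95.1002,  -0.0004,  89.9998]), 'qd': array([ 0.0102, -0.0189,  0.1072,  0.0283, -0.0237, -0.0822]), 'joint_efforts': array([  0.0011, -52.0107,  46.4869,   0.0016,   0.0001,   0.    ]), 'ee_pos': array([ 0.164 , -0.525 ,  0.2313]), 'tcp_rot': array([-179.9976,    0.0004,   17.3485]), 'wrist_force': array([ 0.2827, -0.3827,  0.8209]), 'torque': array([-0.0016,  0.0039,  0.0301]), 'grasp_force': 0.0, 'opening': 0.08537634233540867}
```

View pics/top0.png

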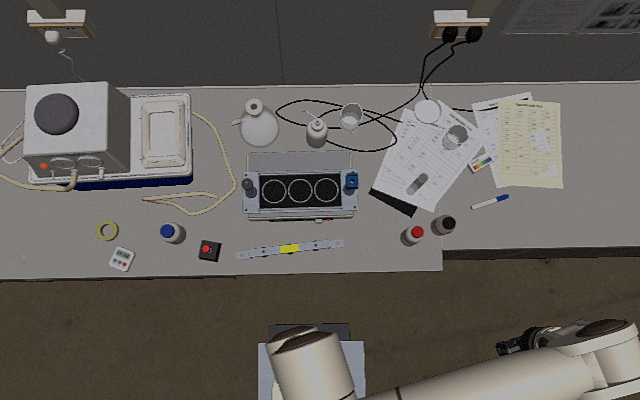

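View pics/side0.png

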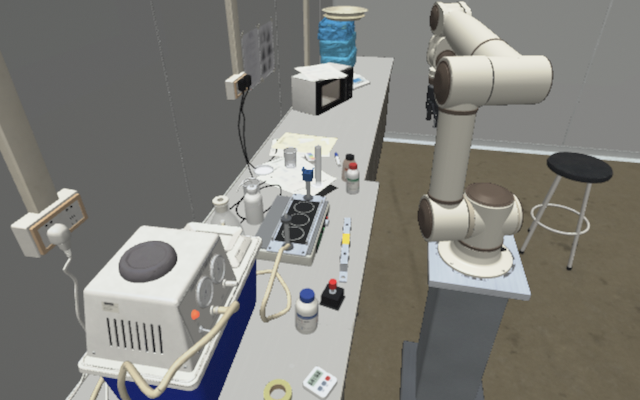

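The top view shows the red cap at (412,233), brown at (444,224), blue cap at (168,230), pin block at (208,250), bar at (290,248), tray rings at about (273/300/327,189), and the cylinder near (418,183). The stud is on the left and the blue block on the right. Next I refine these with depth.

```bash
python3 - <<'E'
from h import *
np.set_printoptions(precision=4,suppress=True)
for c in("top","side"):
    W=world(c,np.load(c+"d.npy")); 
    def near(x,y,r,z0,z1): 
        m=(np.hypot(W[...,0]-x,W[...,1]-y)<r)&(W[...,2]>z0)&(W[...,2]<z1); return W[m]
    for n,x,y,h in(("brown",.492,-.415,.118),("red",.46,-.314,.130),("blue",.481,.412,.125),("pin",.429,.308,.078),("studtop",.602,.177,.196),("studpost",.602,.177,.182),("cheek",.604,-.125,.19)):
        P=near(x,y,.04,h-.008,h+.008)
        if len(P): 
            mm=(P.min(0)+P.max(0))/2; cc,rr=cv2.minEnclosingCircle(P[:,:2].astype(np.float32)); print(c,n,len(P),np.median(P,0),mm,P.max(0)-P.min(0),np.array(cc),rr)
    m=(np.abs(W[...,0]-.43)<.05)&(np.abs(W[...,1]-.06)<.19)&(W[...,2]>.033)&(W[...,2]<.055)
    P=W[m].astype(np.float32); (vx,vy,x0,y0)=cv2.fitLine(P[:,:2],cv2.DIST_HUBER,0,.01,.01).ravel()
    print("bar",len(P),np.degrees(np.arctan2(-vx*np.sign(vy),abs(vy))),x0,y0,cv2.minAreaRect(P[:,:2]*1000),np.median(P[:,2]))
    q=cv2.imread(f"pics/{c}0.png").astype(int); Y=m&(q[...,2]>150)&(q[...,1]>130)&(q[...,0]<90); print("yellow",Y.sum(),W[Y].mean(0))
    B=W[(q[...,0]>q[...,2]+50)&(np.hypot(W[...,0]-.604,W[...,1]+.125)<.05)]; print("blue",len(B),B.min(0),B.max(0),(B.min(0)+B.max(0))/2)
p=cv2.imread("pics/top0.png")[140:275,150:470]; cv2.imwrite("pics/t1.png",cv2.resize(p,None,fx=2.5,fy=2.5,interpolation=cv2.INTER_CUBIC))
E
```

```text
top brown 119 [ 0.4888 -0.4117  0.1163] [ 0.4886 -0.4125  0.1173] [0.0334 0.0386 0.014 ] [ 0.4901 -0.4125] 0.019654829055070877
top red 109 [ 0.4621 -0.3137  0.1289] [ 0.4619 -0.3144  0.1295] [0.0328 0.0352 0.0145] [ 0.4618 -0.3144] 0.01779361069202423
top blue 144 [0.4783 0.4154 0.1225] [0.4786 0.4149 0.1235] [0.0393 0.0371 0.0128] [0.4789 0.4152] 0.020680712535977364
top pin 45 [0.4297 0.3095 0.0756] [0.4289 0.3084 0.0764] [0.0211 0.0209 0.0121] [0.4294 0.3087] 0.011093515902757645
top studtop 10 [0.6006 0.1756 0.1932] [0.5996 0.1706 0.1931] [0.0109 0.0168 0.009 ] [0.5996 0.1704] 0.010002990253269672
top studpost 104 [0.5991 0.1747 0.1798] [0.6009 0.1762 0.1818] [0.0338 0.0318 0.0149] [0.6008 0.1765] 0.017195099964737892
top cheek 84 [ 0.6112 -0.1246  0.1874] [ 0.6047 -0.123   0.1894] [0.0396 0.0323 0.0144] [ 0.6044 -0.1225] 0.023954294621944427
bar 634 5.927017 0.4294136 0.061453532 ((429.73431396484375, 61.733924865722656), (25.945270538330078, 249.58168029785156), 5.797030448913574) 0.03943332
yellow 134 [0.4295 0.0608 0.04  ]
blue 132 [ 0.5849 -0.1398  0.1752] [ 0.6245 -0.1069 
[... 464 characters left out ...]
[0.0211 0.0214 0.0081] [0.4313 0.3109] 0.011212320066988468
side studtop 10 [0.6023 0.1782 0.1919] [0.6023 0.1765 0.1929] [0.0072 0.0101 0.0079] [0.6014 0.1761] 0.005357556510716677
side studpost 63 [0.6004 0.1806 0.1791] [0.6023 0.179  0.1815] [0.0313 0.032  0.0149] [0.6025 0.1772] 0.017963744699954987
side cheek 24 [ 0.62   -0.1212  0.1891] [ 0.6068 -0.1194  0.1882] [0.0424 0.0342 0.0117] [ 0.6052 -0.1211] 0.024338355287909508
bar 331 6.157986 0.4297904 0.073459655 ((431.1148376464844, 63.3951416015625), (24.07219696044922, 256.7688903808594), 6.078881740570068) 0.038996518
yellow 1 [0.4378 0.0844 0.042 ]
blue 85 [ 0.586  -0.1446  0.1539] [ 0.6254 -0.1026  0.1941] [ 0.6057 -0.1236  0.174 ]
```

View pics/t1.png

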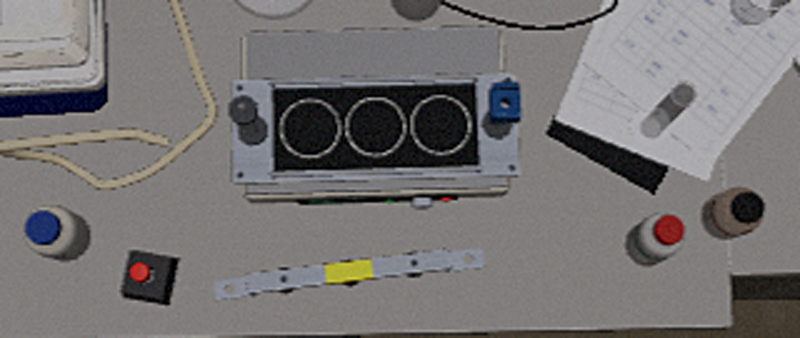

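Stud is at about (0.602, 0.177), hole (0.605, -0.124), tray middle (0.6035, 0.026). Start with the red bottle: turn the tool to yaw 90 and move above it.

>>> {"fn": "servo_tool", "kwargs": {
  "moves": [
    [[0, 0, -8.07], [0, 0, 0], 100],
    [[0, 0, -8.07], [0, 0, 0], 100],
    [[0, 0, -8.07], [0, 0, 0], 100],
    [[0, 0, -8.07], [0, 0, 0], 100],
    [[0, 0, -8.07], [0, 0, 0], 100],
    [[0, 0, -8.07], [0, 0, 0], 100],
    [[0, 0, -8.07], [0, 0, 0], 100],
    [[0, 0, -8.07], [0, 0, 0], 100],
    [[0, 0, -8.09], [0, 0, 0], 100]
  ],
  "force": 40
}}

```text
time: 1.9
ee_pos: [0.164, -0.525, 0.2313]
tcp_rot: [-180.0, -0.0, 90.3]
wrist_force: [-0.3, 0.2, 0.6]
opening: 0.0854
grasp_force: 0.0
```

>>> {"fn": "servo_tool", "kwargs": {
  "moves": [
    [[0, 0, 0], [0.0264, 0.0372, 0], 100],
    [[0, 0, 0], [0.0264, 0.0372, 0], 100],
    [[0, 0, 0], [0.0264, 0.0372, 0], 100],
    [[0, 0, 0], [0.0264, 0.0372, 0], 100],
    [[0, 0, 0], [0.0264, 0.0372, 0], 100],
    [[0, 0, 0], [0.0264, 0.0372, 0], 100],
    [[0, 0, 0], [0.0264, 0.0372, 0], 100],
    [[0, 0, 0], [0.0264, 0.0372, 0], 100],
    [[0, 0, 0], [0, 0, 0], 100],
    [[0, 0, 0], [0, 0, 0], 100]
  ]
}}

```text
time: 2.9
ee_pos: [0.4622, -0.3131, 0.231]
tcp_rot: [-180.0, -0.0, 90.1]
wrist_force: [0.4, 0.3, -0.6]
opening: 0.0856
grasp_force: 0.0
```

>>> {"fn": "servo_tool", "kwargs": {
  "moves": [
    [[0, 0, 0], [0, 0, 0.04], 100],
    [[0, 0, 0], [0, 0, 0.04], 100],
    [[0, 0, 0], [0, 0, 0.04], 100],
    [[0, 0, 0], [0, 0, 0.03], 100],
    [[0, 0, 0], [0, 0, 0.019], 100],
    [[0, 0, 0], [0, 0, 0], 50],
    [[0, 0, 0], [0, 0, 0], 30],
    [[0, 0, 0], [0, 0, 0], 30],
    [[0, 0, 0], [0, 0, 0], 30],
    [[0, 0, 0], [0, 0, 0], 30],
    [[0, 0, 0], [0, 0, 0], 30]
  ],
  "force": 40
}}

```text
time: 4.0
ee_pos: [0.4621, -0.3146, 0.064]
tcp_rot: [179.9, 0.1, 90.0]
wrist_force: [-2.1, -1.5, 6.8]
opening: 0.0522
grasp_force: 43.0
```

>>> {"fn": "servo_tool", "kwargs": {
  "moves": [
    [[0, 0, 0], [0, 0, -0.01], 30],
    [[0, 0, 0], [0, 0, -0.03], 30],
    [[0, 0, 0], [0, 0, -0.04], 30],
    [[0, 0, 0], [0, 0, -0.04], 30],
    [[0, 0, 0], [0, 0, -0.02], 30],
    [[0, 0, 0], [0, 0, 0], 30]
  ]
}}

```text
time: 4.6
ee_pos: [0.4627, -0.3144, 0.2062]
tcp_rot: [179.7, 0.2, 90.0]
wrist_force: [0.1, 0.2, -2.2]
opening: 0.052
grasp_force: 42.8
```

```bash
cat >> h.py <<'E'
def cap(c,d,x,y,h,r=.04,t=.007):
    W=world(c,d); m=(np.hypot(W[...,0]-x,W[...,1]-y)<r)&(np.abs(W[...,2]-h)<t); P=W[m]
    return len(P),np.round(np.median(P,0),4),np.round((P.min(0)+P.max(0))/2,4)
E
python3 - <<'E'
from h import *
p,d=shot("side","s2.png"); print(get_obs()["ee_pos"],get_obs()["opening"])
cv2.imwrite("pics/s2c.png",cv2.resize(p[90:240,270:450,::-1],None,fx=4,fy=4))
W=world("side",d);red=(p[...,0].astype(int)>p[...,1]+60)&(np.hypot(W[...,0]-.462,W[...,1]+.314)<.06);print(W[red].min(0),W[red].max(0),red.sum())
E
```

```text
[ 0.46216419 -0.31403736  0.20355325] 0.05226660236636864
[ 0.4026676  -0.37341003 -0.00745838] [ 0.52054081 -0.25432226  0.68650401] 683
```

View pics/s2c.png

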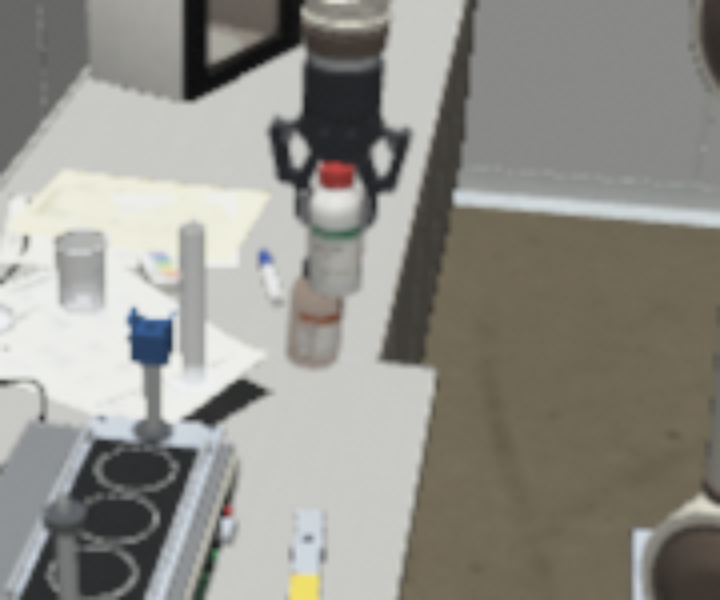

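The red bottle is held upright. Carry it over the ring beside the blue block.

>>> {"fn": "servo_tool", "kwargs": {
  "moves": [
    [[0, 0, 0], [0.02, 0, 0], 30],
    [[0, 0, 0], [0.04, 0, 0], 30],
    [[0, 0, 0], [0.04, 0, 0], 30],
    [[0, 0, 0], [0.04, 0, 0], 30],
    [[0, 0, 0], [0.04, 0, 0], 30],
    [[0, 0, 0], [0.04, 0, 0], 30],
    [[0, 0, 0], [0.03, 0, 0], 30],
    [[0, 0, 0], [0.01, 0.0, 0], 30],
    [[0, 0, 0], [0, 0.02, 0], 30]
  ]
}}

```text
time: 5.55
ee_pos: [0.4802, -0.0524, 0.2014]
tcp_rot: [-179.9, -0.0, 90.1]
wrist_force: [0.6, -0.4, -1.1]
opening: 0.0525
grasp_force: 43.0
```

>>> {"fn": "servo_tool", "kwargs": {
  "moves": [
    [[0, 0, 0], [0, 0.04, 0], 30],
    [[0, 0, 0], [0, 0.04, 0], 30],
    [[0, 0, 0], [0, 0.03, 0], 30],
    [[0, 0, 0], [0, 0.0125, 0], 30],
    [[0, 0, 0], [0, 0, 0.02], 30],
    [[0, 0, 0], [0, 0, 0.02], 30],
    [[0, 0, 0], [0, 0, 0.01], 30],
    [[0, 0, 0], [0, 0, 0], 30],
    [[0, 0, 0], [0, 0, 0], 30]
  ]
}}

```text
time: 6.45
ee_pos: [0.604, -0.054, 0.1524]
tcp_rot: [-180.0, 0.0, 90.0]
wrist_force: [0.6, -0.9, -2.1]
opening: 0.0525
grasp_force: 43.2
```

```bash
python3 - <<'E'
from h import *
p,d=shot("side","s3.png"); o=get_obs();print(o["ee_pos"],o["tcp_rot"],o["opening"])
cv2.imwrite("pics/s3c.png",cv2.resize(p[130:270,240:390,::-1],None,fx=4,fy=4,interpolation=cv2.INTER_CUBIC))
E
```

```text
[ 0.60427504 -0.05400229  0.15309849] [1.79948842e+02 7.26723438e-03 8.99886219e+01] 0.052375312147600786
```

View pics/s3c.png

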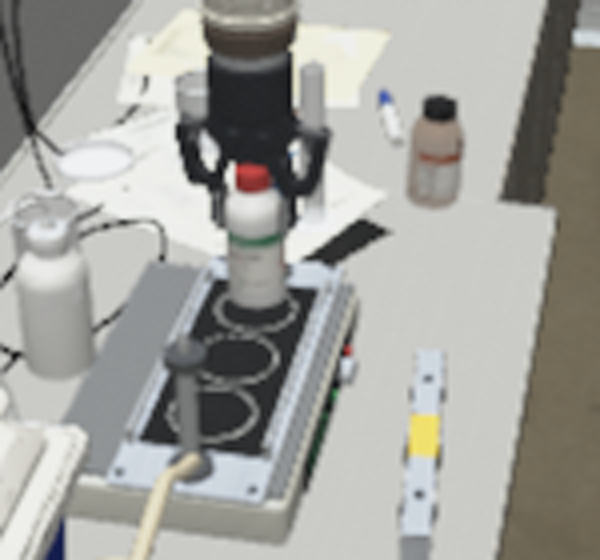

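The bottle sits over the far ring as planned. Lower it, release, and move back up toward the brown bottle.

>>> {"fn": "servo_tool", "kwargs": {
  "moves": [
    [[0, 0, 0], [0, 0, 0.008], 30],
    [[0, 0, 0], [0, 0, 0.006], 30],
    [[0, 0, 0], [0, 0, 0.003], 30],
    [[0, 0, 0], [0, 0, 0], 30],
    [[0, 0, 0], [0, 0, 0], 30]
  ]
}}

```text
time: 7.0
ee_pos: [0.6041, -0.0538, 0.1353]
tcp_rot: [-180.0, 0.0, 90.0]
wrist_force: [-0.3, -0.2, -1.4]
opening: 0.0518
grasp_force: 43.3
```

>>> {"fn": "servo_tool", "kwargs": {
  "moves": [
    [[0, 0, 0], [0, 0, 0.002], 30],
    [[0, 0, 0], [0, 0, 0], 30],
    [[0, 0, 0], [0, 0, 0], 30]
  ]
}}

```text
time: 7.3
ee_pos: [0.6044, -0.0538, 0.1341]
tcp_rot: [179.9, 0.0, 90.0]
wrist_force: [-0.1, 0.5, 4.0]
opening: 0.0521
grasp_force: 43.9
```

>>> {"fn": "servo_tool", "kwargs": {
  "moves": [
    [[0, 0, 0], [0, 0, 0], 70],
    [[0, 0, 0], [0, 0, 0], 95],
    [[0, 0, 0], [0, 0, 0], 95],
    [[0, 0, 0], [0, 0, 0], 95],
    [[0, 0, 0], [0, 0, -0.02], 95],
    [[0, 0, 0], [0, 0, -0.04], 95],
    [[0, 0, 0], [0, 0, -0.03], 95],
    [[0, 0, 0], [0, 0, -0.03], 95],
    [[0, 0, 0], [0, 0, 0], 100]
  ]
}}

```text
time: 8.2
ee_pos: [0.6051, -0.0539, 0.2579]
tcp_rot: [179.6, 0.0, 90.0]
wrist_force: [0.8, -0.3, 0.5]
opening: 0.0853
grasp_force: 0.0
```

```bash
python3 - <<'E'
from h import *
p,d=shot("side"); o=get_obs();print(o["ee_pos"],o["tcp_rot"],o["opening"])
print(cap("side",d,.604,-.054,.2,.035))
print([(r["score"],w(r["xyz"],"side")) for r in mark_of("red_mid","side")])
E
```

```text
[ 0.60489511 -0.05386465  0.25539569] [1.79789174e+02 1.97392649e-02 8.99991803e+01] 0.08576617438656237
(42, array([ 0.6063, -0.0506,  0.1967]), array([ 0.6074, -0.052 ,  0.1965]))
[(0.9, array([ 0.60363541, -0.05164537,  0.13427001])), (0.38, array([ 0.60478221, -0.12924164,  0.18018649]))]
```

>>> {"fn": "servo_tool", "kwargs": {
  "moves": [
    [[0, 0, 0], [-0.0298, -0.0095, 0], 100],
    [[0, 0, 0], [-0.04, -0.013, 0], 100],
    [[0, 0, 0], [-0.04, -0.013, 0], 100],
    [[0, 0, 0], [-0.04, -0.013, 0], 100],
    [[0, 0, 0], [-0.04, -0.013, 0], 100],
    [[0, 0, 0], [-0.04, -0.013, 0], 100],
    [[0, 0, 0], [-0.04, -0.013, 0], 100],
    [[0, 0, 0], [-0.04, -0.013, 0], 100],
    [[0, 0, 0], [-0.04, -0.013, 0], 100],
    [[0, 0, 0], [-0.0082, -0.0015, 0], 100],
    [[0, 0, 0], [0, 0, 0], 100],
    [[0, 0, 0], [0, 0, 0], 100]
  ]
}}

```text
time: 9.5
ee_pos: [0.4893, -0.4109, 0.2524]
tcp_rot: [-179.9, -0.1, 90.0]
wrist_force: [0.1, -0.7, 0.1]
opening: 0.0854
grasp_force: 0.0
```

>>> {"fn": "servo_tool", "kwargs": {
  "moves": [
    [[0, 0, 0], [0, 0, 0.03], 100],
    [[0, 0, 0], [0, 0, 0.04], 100],
    [[0, 0, 0], [0, 0, 0.04], 100],
    [[0, 0, 0], [0, 0, 0.04], 100],
    [[0, 0, 0], [0, 0, 0.03], 100],
    [[0, 0, 0], [0, 0, 0.0225], 100],
    [[0, 0, 0], [0, 0, 0], 60],
    [[0, 0, 0], [0, 0, 0], 30],
    [[0, 0, 0], [0, 0, 0], 30],
    [[0, 0, 0], [0, 0, 0], 30],
    [[0, 0, 0], [0, 0, 0], 30],
    [[0, 0, 0], [0, 0, 0], 30]
  ]
}}

```text
time: 10.7
ee_pos: [0.4898, -0.412, 0.0523]
tcp_rot: [179.9, 0.0, 90.0]
wrist_force: [0.5, 3.0, 6.5]
opening: 0.0557
grasp_force: 43.6
```

>>> {"fn": "servo_tool", "kwargs": {
  "moves": [
    [[0, 0, 0], [0, 0, -0.01], 30],
    [[0, 0, 0], [0, 0, -0.03], 30],
    [[0, 0, 0], [0, 0, -0.04], 30],
    [[0, 0, 0], [0, 0, -0.04], 30],
    [[0, 0, 0], [0, 0, -0.02], 30],
    [[0, 0, 0], [0, 0, 0], 30],
    [[0, 0, 0], [0, 0, 0], 30]
  ]
}}

```text
time: 11.4
ee_pos: [0.4889, -0.4119, 0.19]
tcp_rot: [-180.0, -0.0, 90.0]
wrist_force: [0.0, 0.1, -3.5]
opening: 0.0556
grasp_force: 43.4
```

>>> {"fn": "servo_tool", "kwargs": {
  "moves": [
    [[0, 0, 0], [0.02, 0, 0], 30],
    [[0, 0, 0], [0.04, 0, 0], 30],
    [[0, 0, 0], [0.045, 0, 0], 30],
    [[0, 0, 0], [0.045, 0, 0], 30],
    [[0, 0, 0], [0.045, 0, 0], 30],
    [[0, 0, 0], [0.045, 0, 0], 30],
    [[0, 0, 0], [0.045, 0, 0], 30],
    [[0, 0, 0], [0.045, 0, 0], 30],
    [[0, 0, 0], [0.045, 0, 0], 30],
    [[0, 0, 0], [0.04, 0, 0], 30],
    [[0, 0, 0], [0.023, 0, 0], 30],
    [[0, 0, 0], [0, 0, 0], 30]
  ]
}}

```text
time: 12.6
ee_pos: [0.4881, 0.0287, 0.1885]
tcp_rot: [-179.8, -0.0, 90.2]
wrist_force: [-0.1, -0.3, -2.9]
opening: 0.0554
grasp_force: 43.4
```

>>> {"fn": "servo_tool", "kwargs": {
  "moves": [
    [[0, 0, 0], [0, 0.02, 0], 30],
    [[0, 0, 0], [0, 0.04, 0], 30],
    [[0, 0, 0], [0, 0.035, 0], 30],
    [[0, 0, 0], [0, 0.0195, 0], 30],
    [[0, 0, 0], [0, 0, 0.02], 30],
    [[0, 0, 0], [0, 0, 0.02], 30],
    [[0, 0, 0], [0, 0, 0.01], 30],
    [[0, 0, 0], [0, 0, 0.01], 30],
    [[0, 0, 0], [0, 0, 0.004], 30],
    [[0, 0, 0], [0, 0, 0.003], 30],
    [[0, 0, 0], [0, 0, 0], 30],
    [[0, 0, 0], [0, 0, 0], 30]
  ]
}}

```text
time: 13.8
ee_pos: [0.6039, 0.0262, 0.1245]
tcp_rot: [179.9, -0.0, 90.0]
wrist_force: [0.7, -0.2, -2.4]
opening: 0.0559
grasp_force: 44.0
```

>>> {"fn": "servo_tool", "kwargs": {
  "moves": [
    [[0, 0, 0], [0, 0, 0.002], 30],
    [[0, 0, 0], [0, 0, 0.002], 30],
    [[0, 0, 0], [0, 0, 0], 30],
    [[0, 0, 0], [0, 0, 0], 30]
  ]
}}

```text
time: 14.2
ee_pos: [0.6041, 0.0264, 0.1222]
tcp_rot: [179.8, -0.0, 90.0]
wrist_force: [-4.2, 1.1, 10.7]
opening: 0.0557
grasp_force: 44.8
```

>>> {"fn": "servo_tool", "kwargs": {
  "moves": [
    [[0, 0, 0], [0, 0, 0], 75],
    [[0, 0, 0], [0, 0, 0], 95],
    [[0, 0, 0], [0, 0, 0], 95],
    [[0, 0, 0], [0, 0, 0], 95],
    [[0, 0, 0], [0, 0, -0.02], 95],
    [[0, 0, 0], [0, 0, -0.04], 95],
    [[0, 0, 0], [0, 0, -0.04], 95],
    [[0, 0, 0], [0, 0, -0.03], 95],
    [[0, 0, 0], [0, 0, 0], 100],
    [[0, 0, 0], [0, 0, 0], 100]
  ]
}}

```text
time: 15.2
ee_pos: [0.604, 0.0262, 0.25]
tcp_rot: [179.9, -0.0, 90.0]
wrist_force: [0.3, 0.3, -0.9]
opening: 0.0855
grasp_force: 0.0
```

```bash
python3 - <<'E'
from h import *
p,d=shot("side"); o=get_obs();print(o["ee_pos"],o["tcp_rot"],o["opening"])
print(cap("side",d,.604,-.054,.2,.03),cap("side",d,.604,.026,.188,.03))
for n in("red_mid","brown_mid","blue_mid"):print([(r["score"],w(r["xyz"],"side")) for r in mark_of(n,"side")])
E
```

```text
[0.60357826 0.02619029 0.24886656] [-1.79947289e+02  4.19657798e-03  8.99975779e+01] 0.08510206678514837
(42, array([ 0.606 , -0.0502,  0.1966]), array([ 0.6069, -0.0522,  0.1964])) (56, array([0.603 , 0.0279, 0.1852]), array([0.604 , 0.026 , 0.1849]))
[(0.86, array([ 0.60392983, -0.05622879,  0.13285735]))]
[(0.89, array([0.60396045, 0.02264731, 0.12795642]))]
[(0.84, array([0.48054686, 0.41276271, 0.05968225]))]
```

>>> {"fn": "servo_tool", "kwargs": {
  "moves": [
    [[0, 0, 0], [0.03, -0.01, 0], 100],
    [[0, 0, 0], [0.04, -0.013, 0], 100],
    [[0, 0, 0], [0.04, -0.013, 0], 100],
    [[0, 0, 0], [0.04, -0.013, 0], 100],
    [[0, 0, 0], [0.04, -0.013, 0], 100],
    [[0, 0, 0], [0.04, -0.013, 0], 100],
    [[0, 0, 0], [0.04, -0.013, 0], 100],
    [[0, 0, 0], [0.04, -0.013, 0], 100],
    [[0, 0, 0], [0.04, -0.013, 0], 100],
    [[0, 0, 0], [0.03, -0.008, 0], 100],
    [[0, 0, 0], [0.009, -0.003, 0], 100],
    [[0, 0, 0], [0, 0, 0], 100]
  ]
}}

```text
time: 16.6
ee_pos: [0.4779, 0.416, 0.2486]
tcp_rot: [-179.9, 0.1, 90.1]
wrist_force: [0.2, -0.4, -0.5]
opening: 0.0853
grasp_force: 0.0
```

>>> {"fn": "servo_tool", "kwargs": {
  "moves": [
    [[0, 0, 0], [0, 0, 0.03], 100],
    [[0, 0, 0], [0, 0, 0.03], 100],
    [[0, 0, 0], [0, 0, 0.02], 100],
    [[0, 0, 0], [0, 0, 0], 100],
    [[0, 0, 0], [0, 0, 0], 100]
  ]
}}

```text
time: 17.1
ee_pos: [0.479, 0.4141, 0.1704]
tcp_rot: [180.0, 0.0, 89.9]
wrist_force: [-1.2, -0.6, -0.3]
opening: 0.0851
grasp_force: 0.0
```

>>> {"fn": "servo_tool", "kwargs": {
  "moves": [
    [[0, 0, 0], [0, 0, 0.04], 100],
    [[0, 0, 0], [0, 0, 0.04], 100],
    [[0, 0, 0], [0, 0, 0.022], 100],
    [[0, 0, 0], [0, 0, 0.01], 100],
    [[0, 0, 0], [0, 0, 0], 60],
    [[0, 0, 0], [0, 0, 0], 30],
    [[0, 0, 0], [0, 0, 0], 30],
    [[0, 0, 0], [0, 0, 0], 30],
    [[0, 0, 0], [0, 0, 0], 30],
    [[0, 0, 0], [0, 0, 0], 30]
  ]
}}

```text
time: 18.1
ee_pos: [0.4799, 0.416, 0.0604]
tcp_rot: [179.8, -0.1, 90.0]
wrist_force: [1.9, -0.1, 8.2]
opening: 0.0601
grasp_force: 44.5
```

>>> {"fn": "servo_tool", "kwargs": {
  "moves": [
    [[0, 0, 0], [0, 0, -0.01], 30],
    [[0, 0, 0], [0, 0, -0.03], 30],
    [[0, 0, 0], [0, 0, -0.04], 30],
    [[0, 0, 0], [0, 0, -0.04], 30],
    [[0, 0, 0], [0, 0, -0.02], 30],
    [[0, 0, 0], [0, 0, 0], 30],
    [[0, 0, 0], [0, 0, 0], 30]
  ]
}}

```text
time: 18.8
ee_pos: [0.4785, 0.4152, 0.1971]
tcp_rot: [-180.0, 0.0, 90.0]
wrist_force: [0.3, -0.1, -5.6]
opening: 0.0599
grasp_force: 45.2
```

>>> {"fn": "servo_tool", "kwargs": {
  "moves": [
    [[0, 0, 0], [-0.02, 0, 0], 30],
    [[0, 0, 0], [-0.04, 0, 0], 30],
    [[0, 0, 0], [-0.045, 0, 0], 30],
    [[0, 0, 0], [-0.045, 0, 0], 30],
    [[0, 0, 0], [-0.045, 0, 0], 30],
    [[0, 0, 0], [-0.045, 0, 0], 30],
    [[0, 0, 0], [-0.04, 0, 0], 30],
    [[0, 0, 0], [-0.029, 0, 0], 30],
    [[0, 0, 0], [0, 0, 0], 30],
    [[0, 0, 0], [0, 0, 0], 30]
  ]
}}

```text
time: 19.8
ee_pos: [0.4779, 0.1056, 0.1961]
tcp_rot: [-179.9, 0.0, 89.9]
wrist_force: [0.0, 0.3, -4.2]
opening: 0.06
grasp_force: 45.2
```

>>> {"fn": "servo_tool", "kwargs": {
  "moves": [
    [[0, 0, 0], [0, 0.02, 0], 30],
    [[0, 0, 0], [0, 0.04, 0], 30],
    [[0, 0, 0], [0, 0.04, 0], 30],
    [[0, 0, 0], [0, 0.0235, 0], 30],
    [[0, 0, 0], [0, 0, 0.02], 30],
    [[0, 0, 0], [0, 0, 0.02], 30],
    [[0, 0, 0], [0, 0, 0.01], 30],
    [[0, 0, 0], [0, 0, 0.01], 30],
    [[0, 0, 0], [0, 0, 0.005], 30],
    [[0, 0, 0], [0, 0, 0], 30],
    [[0, 0, 0], [0, 0, 0], 30],
    [[0, 0, 0], [0, 0, 0], 30]
  ]
}}

```text
time: 21.0
ee_pos: [0.6025, 0.1063, 0.1338]
tcp_rot: [179.9, -0.0, 90.0]
wrist_force: [-0.0, 0.3, -4.0]
opening: 0.06
grasp_force: 46.1
```

>>> {"fn": "servo_tool", "kwargs": {
  "moves": [
    [[0, 0, 0], [0, 0, 0.003], 30],
    [[0, 0, 0], [0, 0, 0.003], 30],
    [[0, 0, 0], [0, 0, 0], 30],
    [[0, 0, 0], [0, 0, 0], 30]
  ]
}}

```text
time: 21.4
ee_pos: [0.6029, 0.1064, 0.1301]
tcp_rot: [179.7, -0.1, 90.0]
wrist_force: [-3.5, -0.9, 14.4]
opening: 0.0594
grasp_force: 47.2
```

>>> {"fn": "servo_tool", "kwargs": {
  "moves": [
    [[0, 0, 0], [0, 0, 0], 78],
    [[0, 0, 0], [0, 0, 0], 97],
    [[0, 0, 0], [0, 0, 0], 97],
    [[0, 0, 0], [0, 0, 0], 97],
    [[0, 0, 0], [0, 0, -0.02], 97],
    [[0, 0, 0], [0, 0, -0.04], 97],
    [[0, 0, 0], [0, 0, -0.04], 97],
    [[0, 0, 0], [0, 0, -0.02], 97],
    [[0, 0, 0], [0, 0, 0], 100],
    [[0, 0, 0], [0, 0, 0], 100]
  ]
}}

```text
time: 22.4
ee_pos: [0.6023, 0.1062, 0.2464]
tcp_rot: [180.0, 0.0, 90.0]
wrist_force: [-0.7, 0.9, -0.4]
opening: 0.0854
grasp_force: 0.0
```

```bash
python3 - <<'E'
from h import *
p,d=shot("side"); o=get_obs();print(o["ee_pos"],o["tcp_rot"],o["opening"])
print(cap("side",d,.604,-.054,.2,.03),cap("side",d,.604,.026,.188,.03),cap("side",d,.602,.106,.195,.03))
for n in N:print(n,[(r["score"],w(r["xyz"],"side")) for r in mark_of(n,"side")])
E
```

```text
[0.60196049 0.10621483 0.24547548] [-1.79912808e+02  1.40122881e-02  9.00012020e+01] 0.08530768246068789
(23, array([ 0.6131, -0.0482,  0.1966]), array([ 0.6125, -0.0511,  0.1962])) (57, array([0.6036, 0.027 , 0.1846]), array([0.604 , 0.0273, 0.1852])) (76, array([0.6026, 0.1092, 0.1918]), array([0.6024, 0.108 , 0.1924]))
brown_mid [(0.69, array([0.60487267, 0.02502801, 0.12775599]))]
blue_mid []
red_mid [(0.5, array([ 0.60434203, -0.05575061,  0.13168201]))]
tray_mid [(0.87, array([0.60515838, 0.02013143, 0.07398981]))]
stud [(0.69, array([0.60237968, 0.17825642, 0.17947145])), (0.43, array([0.60364605, 0.0237995 , 0.07205898]))]
pin_hole [(0.36, array([ 0.60455559, -0.12726334,  0.17965267]))]
bar_grip [(0.93, array([0.42492952, 0.05663794, 0.03394679]))]
pin_grip [(0.64, array([0.43082496, 0.31121502, 0.06297168]))]
cylinder_mid [(0.86, array([ 0.60536739, -0.32624569,  0.09067005])), (0.63, array([0.4312201 , 0.31129937, 0.06203001]))]
```

Bottles are in. Now the bar.

>>> {"fn": "servo_tool", "kwargs": {
  "moves": [
    [[0, 0, 0], [-0.005, -0.0225, 0], 100],
    [[0, 0, 0], [-0.01, -0.04, 0], 100],
    [[0, 0, 0], [-0.01, -0.04, 0], 100],
    [[0, 0, 0], [-0.01, -0.04, 0], 100],
    [[0, 0, 0], [-0.01, -0.03, 0], 100],
    [[0, 0, -5.9], [0, 0, 0], 100],
    [[0, 0, 0], [0, 0, 0.03], 100],
    [[0, 0, 0], [0, 0, 0.04], 100],
    [[0, 0, 0], [0, 0, 0.04], 100],
    [[0, 0, 0], [0, 0, 0.03], 100],
    [[0, 0, 0], [0, 0, 0], 100],
    [[0, 0, 0], [0, 0, 0], 100]
  ]
}}

```text
time: 24.1
ee_pos: [0.4296, 0.0612, 0.1077]
tcp_rot: [180.0, -0.0, 95.9]
wrist_force: [-0.6, -0.7, 0.7]
opening: 0.0854
grasp_force: 0.0
```

>>> {"fn": "servo_tool", "kwargs": {
  "moves": [
    [[0, 0, 0], [0, 0, 0.03], 80],
    [[0, 0, 0], [0, 0, 0.03], 80],
    [[0, 0, 0], [0, 0, 0.02], 80],
    [[0, 0, 0], [0, 0, 0.0095], 80],
    [[0, 0, 0], [0, 0, 0], 50],
    [[0, 0, 0], [0, 0, 0], 30],
    [[0, 0, 0], [0, 0, 0], 10],
    [[0, 0, 0], [0, 0, 0], 5],
    [[0, 0, 0], [0, 0, 0], 5],
    [[0, 0, 0], [0, 0, 0], 5],
    [[0, 0, 0], [0, 0, 0], 5]
  ],
  "force": 60
}}

```text
time: 25.2
ee_pos: [0.4308, 0.0614, 0.0195]
tcp_rot: [179.8, -0.0, 95.9]
wrist_force: [-1.4, -0.6, 6.6]
opening: 0.0284
grasp_force: 58.7
```

>>> {"fn": "servo_tool", "kwargs": {
  "moves": [
    [[0, 0, 0], [0, 0, -0.01], 5],
    [[0, 0, 0], [0, 0, -0.03], 5],
    [[0, 0, 0], [0, 0, -0.04], 5],
    [[0, 0, 0], [0, 0, -0.04], 5],
    [[0, 0, 0], [0, 0, -0.04], 5],
    [[0, 0, 0], [0, 0, -0.04], 5],
    [[0, 0, 0], [0, 0, -0.04], 5],
    [[0, 0, 0], [0, 0, -0.01], 5],
    [[0, 0, 5.5], [0, 0, 0], 5],
    [[0, 0, 0], [0, 0, 0], 5],
    [[0, 0, 0], [0, 0, 0], 5]
  ]
}}

```text
time: 26.3
ee_pos: [0.4294, 0.0612, 0.2669]
tcp_rot: [-180.0, 0.0, 90.5]
wrist_force: [-1.1, 0.0, -3.1]
opening: 0.0289
grasp_force: 59.6
```

```bash
python3 - <<'E'
from h import *
p,d=shot("side"); p2,d2=shot("top","t4.png"); o=get_obs();print(o["ee_pos"],o["tcp_rot"],o["opening"])
cv2.imwrite("pics/s4c.png",cv2.resize(p[130:290,230:430,::-1],None,fx=4,fy=3.75,interpolation=cv2.INTER_CUBIC))
for c,D in(("side",d),("top",d2)):
    W=world(c,D);m=(np.abs(W[...,0]-.43)<.06)&(np.abs(W[...,1]-.06)<.18)&(np.abs(W[...,1]-.06)>.055)&(W[...,2]>.235)&(W[...,2]<.31);P=W[m].astype(np.float32)
    if len(P)>10:
        print(c,len(P),cv2.minAreaRect(P[:,:2]*1000))
        for s in(-1,1):
            q=P[(P[:,1]-.061)*s>0]; print(s,len(q),q.min(0),q.max(0),np.median(q,0))
E
```

```text
[0.42934944 0.06117336 0.26678267] [-1.79943876e+02  7.38004251e-03  9.05051405e+01] 0.02865772125144241
side 317 ((428.1773681640625, 103.61444854736328), (27.567031860351562, 255.29629516601562), 0.3927488923072815)
-1 21 [ 0.42596406 -0.02395781  0.28390208] [0.4426809  0.00318143 0.2906344 ] [ 0.43597645 -0.00667442  0.28673604]
1 296 [0.41411582 0.11521336 0.24373162] [0.4417389  0.23120873 0.29003558] [0.4281572  0.18439275 0.27321613]
top 645 ((428.01361083984375, 61.098785400390625), (28.15241241455078, 336.0873107910156), 0.23238779604434967)
-1 376 [ 0.41425797 -0.10688945  0.24537818] [ 0.4426312  -0.00510893  0.29383144] [ 0.4291463  -0.05143432  0.28377932]
1 269 [0.41511148 0.14910339 0.2439783 ] [0.44057196 0.22911793 0.29336935] [0.42661768 0.1848269  0.28119045]
```

View pics/s4c.png

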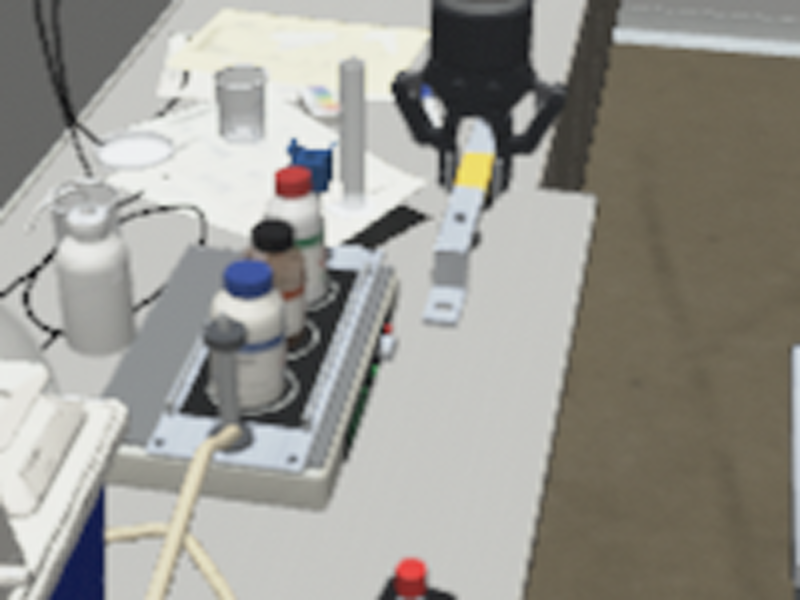

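View pics/t4.png

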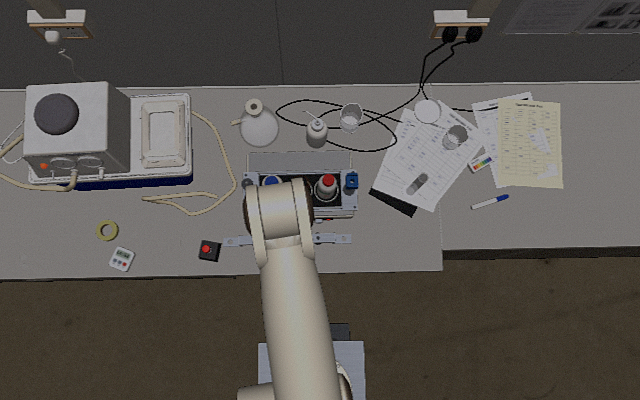

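The bar is held squarely, with its middle at about (0.428, 0.061). Carry it over the posts.

>>> {"fn": "servo_tool", "kwargs": {
  "moves": [
    [[0, 0, 0], [-0.004, 0.02, 0], 5],
    [[0, 0, 0], [-0.006, 0.03, 0], 5],
    [[0, 0, 0], [-0.006, 0.03, 0], 5],
    [[0, 0, 0], [-0.006, 0.03, 0], 5],
    [[0, 0, 0], [-0.006, 0.03, 0], 5],
    [[0, 0, 0], [-0.0056, 0.0242, 0], 5],
    [[0, 0, 0], [-0.002, 0.01, 0], 5],
    [[0, 0, 0], [0, 0, 0.01], 5],
    [[0, 0, 0], [0, 0, 0.01], 5],
    [[0, 0, 0], [0, 0, 0], 5],
    [[0, 0, 0], [0, 0, 0], 5],
    [[0, 0, 0], [0, 0, 0], 5]
  ]
}}

```text
time: 27.6
ee_pos: [0.6037, 0.027, 0.248]
tcp_rot: [179.9, -0.0, 90.4]
wrist_force: [-0.3, -0.1, -1.3]
opening: 0.0284
grasp_force: 59.9
```

```bash
cat >m.py <<'E'
from h import *
np.set_printoptions(precision=4,suppress=True)
o=get_obs();print(o["ee_pos"],o["tcp_rot"],o["opening"])
zb=o["ee_pos"][2]+.0145
for c in("side","top"):
    p,d=shot(c,c+"5.png"); W=world(c,d)
    m=(np.abs(W[...,0]-.603)<.025)&(np.abs(W[...,1]-.027)<.18)&(np.abs(W[...,2]-zb-.006)<.014)
    P=W[m].astype(np.float32)
    for s in(-1,1):
        t=W[(np.abs(W[...,0]-.603)<.03)&((W[...,1]-.027)*s>.128)&((W[...,1]-.027)*s<.18)&(np.abs(W[...,2]-zb+.029)<.008)]
        if len(t)>3: print(c,"tab",s,len(t),np.median(t,0),(t.min(0)+t.max(0))/2,t.max(0)-t.min(0))
        q=P[((P[:,1]-.027)*s>.04)&((P[:,1]-.027)*s<.12)]
        if len(q)>3: print(c,"beam",s,len(q),np.median(q,0),(q.min(0)+q.max(0))/2,q.max(0)-q.min(0))
    print([(n,round(r["score"],2),w(r["xyz"],c)) for n in("bar_grip","stud","pin_hole") for r in mark_of(n,c)[:1]])
a,b=cv2.imread("pics/side5.png")[120:270,240:390],cv2.imread("pics/top5.png")[140:230,220:380]
cv2.imwrite("pics/m5.png",np.vstack([cv2.resize(a,(600,340)),cv2.resize(b,(600,260))]))
E
python3 m.py
```

```text
[0.6037 0.027  0.248 ] [179.9478  -0.0027  90.4204] 0.02842250036025491
side beam -1 28 [ 0.5986 -0.0658  0.2672] [ 0.606  -0.053   0.2646] [0.0238 0.0733 0.0135]
side tab 1 78 [0.6036 0.1794 0.2322] [0.6029 0.1762 0.2312] [0.0255 0.0417 0.0101]
side beam 1 121 [0.6009 0.1091 0.2671] [0.6038 0.1071 0.2626] [0.0254 0.0797 0.0159]
[('bar_grip', 0.97, array([0.598 , 0.0247, 0.2589])), ('stud', 0.69, array([0.6048, 0.1785, 0.18  ])), ('pin_hole', 0.41, array([ 0.6063, -0.1265,  0.1795]))]
top tab -1 116 [ 0.6051 -0.1212  0.2324] [ 0.6045 -0.1222  0.2337] [0.0258 0.0392 0.0134]
top beam -1 173 [ 0.6027 -0.0704  0.2675] [ 0.6032 -0.0697  0.2648] [0.0279 0.0464 0.0196]
top tab 1 117 [0.6003 0.1766 0.2316] [0.6013 0.1758 0.2325] [0.0248 0.0416 0.014 ]
top beam 1 188 [0.6015 0.1222 0.2669] [0.6018 0.1211 0.2663] [0.0278 0.0513 0.0202]
[('stud', 0.56, array([ 0.6033, -0.054 ,  0.1314])), ('pin_hole', 0.45, array([ 0.6053, -0.1263,  0.1823]))]
```

View pics/m5.png

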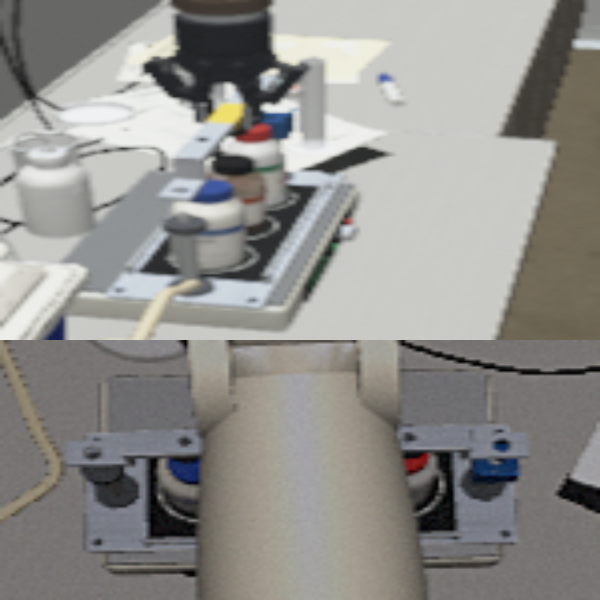

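The bar tabs line up with both posts to within about 1 mm. Lower it gently.

>>> {"fn": "servo_tool", "kwargs": {
  "moves": [
    [[0, 0, 0], [0, 0, 0.01], 5],
    [[0, 0, 0], [0, 0, 0.01], 5],
    [[0, 0, 0], [0, 0, 0.006], 5],
    [[0, 0, 0], [0, 0, 0.003], 5],
    [[0, 0, 0], [0, 0, 0.003], 5],
    [[0, 0, 0], [0, 0, 0.003], 5],
    [[0, 0, 0], [0, 0, 0], 5],
    [[0, 0, 0], [0, 0, 0], 5]
  ]
}}

```text
time: 28.8
ee_pos: [0.6041, 0.0268, 0.2125]
tcp_rot: [180.0, -0.0, 90.4]
wrist_force: [-0.1, 0.1, -1.2]
opening: 0.0287
grasp_force: 59.9
```

>>> {"fn": "servo_tool", "kwargs": {
  "moves": [
    [[0, 0, 0], [0, 0, 0.003], 5],
    [[0, 0, 0], [0, 0, 0.002], 5],
    [[0, 0, 0], [0, 0, 0.002], 5],
    [[0, 0, 0], [0, 0, 0], 5],
    [[0, 0, 0], [0, 0, 0], 5]
  ]
}}

```text
time: 29.3
ee_pos: [0.604, 0.0268, 0.2052]
tcp_rot: [-180.0, 0.0, 90.4]
wrist_force: [0.4, 0.1, -2.4]
opening: 0.0286
grasp_force: 59.9
```

>>> {"fn": "servo_tool", "kwargs": {
  "moves": [
    [[0, 0, 0], [0, 0, 0.002], 5],
    [[0, 0, 0], [0, 0, 0.001], 5],
    [[0, 0, 0], [0, 0, 0.001], 5],
    [[0, 0, 0], [0, 0, 0], 5],
    [[0, 0, 0], [0, 0, 0], 5]
  ]
}}

```text
time: 29.8
ee_pos: [0.604, 0.0268, 0.2016]
tcp_rot: [180.0, -0.0, 90.4]
wrist_force: [-0.6, 0.1, 2.0]
opening: 0.0287
grasp_force: 60.3
```

>>> {"fn": "servo_tool", "kwargs": {
  "moves": [
    [[0, 0, 0], [0, 0, 0.001], 5],
    [[0, 0, 0], [0, 0, 0.001], 5],
    [[0, 0, 0], [0, 0, 0], 5],
    [[0, 0, 0], [0, 0, 0], 5]
  ]
}}

```text
time: 30.2
ee_pos: [0.604, 0.0268, 0.2014]
tcp_rot: [179.9, -0.0, 90.4]
wrist_force: [-5.9, -0.1, 12.7]
opening: 0.0284
grasp_force: 61.5
```

Seated at the predicted height. Release and go up.

>>> {"fn": "servo_tool", "kwargs": {
  "moves": [
    [[0, 0, 0], [0, 0, -0.001], 45],
    [[0, 0, 0], [0, 0, 0], 60],
    [[0, 0, 0], [0, 0, 0], 80],
    [[0, 0, 0], [0, 0, 0], 80],
    [[0, 0, 0], [0, 0, 0], 80],
    [[0, 0, 0], [0, 0, -0.01], 80],
    [[0, 0, 0], [0, 0, -0.03], 80],
    [[0, 0, 0], [0, 0, -0.03], 80],
    [[0, 0, 0], [0, 0, -0.02], 80],
    [[0, 0, 0], [0, 0, 0], 80]
  ]
}}

```text
time: 31.2
ee_pos: [0.6047, 0.0269, 0.2942]
tcp_rot: [179.7, -0.0, 90.4]
wrist_force: [-0.0, -0.7, 0.0]
opening: 0.0684
grasp_force: 0.0
```

>>> {"fn": "servo_tool", "kwargs": {
  "moves": [
    [[0, 0, 0], [0.02, -0.01, 0], 80],
    [[0, 0, 0], [0.035, -0.02, 0], 80],
    [[0, 0, 0], [0.035, -0.022, 0], 80],
    [[0, 0, 0], [0.035, -0.022, 0], 80],
    [[0, 0, 0], [0.035, -0.022, 0], 80],
    [[0, 0, 0], [0.035, -0.022, 0], 80],
    [[0, 0, 0], [0.035, -0.022, 0], 80],
    [[0, 0, 0], [0.035, -0.022, 0], 80],
    [[0, 0, 0], [0.016, -0.01, 0], 80],
    [[0, 0, 0], [0, 0, 0], 80],
    [[0, 0, 0], [0, 0, 0], 80]
  ]
}}

```text
time: 32.3
ee_pos: [0.43, 0.3066, 0.29]
tcp_rot: [-180.0, 0.0, 90.5]
wrist_force: [-0.5, -0.3, 1.1]
opening: 0.0683
grasp_force: 0.0
```

```bash
cat > m2.py <<'E'
from h import *
np.set_printoptions(precision=4,suppress=True)
o=get_obs();print(o["ee_pos"],o["tcp_rot"],o["opening"])
zb=.216
for c in("side","top"):
    p,d=shot(c,c+"6.png"); W=world(c,d)
    m=(np.abs(W[...,0]-.603)<.03)&(np.abs(W[...,1]-.027)<.13)&(W[...,2]>.213)&(W[...,2]<.235)
    P=W[m].astype(np.float32);
    if len(P)>20: print(c,len(P),cv2.minAreaRect(P[:,:2]*1000),[np.median(P[(P[:,1]>a)&(P[:,1]<a+.05)],0) for a in(-.1,.0,.09)])
    for s in(-1,1):
        t=W[(np.abs(W[...,0]-.603)<.016)&((W[...,1]-.027)*s>.128)&((W[...,1]-.027)*s<.18)&(np.abs(W[...,2]-zb+.031)<.008)]
        if len(t)>3: print(c,"tab",s,len(t),np.median(t,0),(t.min(0)+t.max(0))/2,t.max(0)-t.min(0))
    print([(n,round(r["score"],2),w(r["xyz"],c)) for n in("bar_grip","pin_hole","pin_grip","cylinder_mid") for r in mark_of(n,c)[:1]])
a,b=cv2.imread("pics/side6.png")[120:270,240:390],cv2.imread("pics/top6.png")[140:230,220:380]
cv2.imwrite("pics/m6.png",np.vstack([cv2.resize(a,(600,320),interpolation=2),cv2.resize(b,(600,280),interpolation=2)]))
E
python3 m2.py
```

```text
[0.43   0.3066 0.29  ] [-179.9867    0.0279   90.4577] 0.06831894797799276
side 328 ((605.0054321289062, 28.269027709960938), (26.111848831176758, 254.09732055664062), 0.6834161877632141) [array([ 0.6044, -0.0768,  0.2202], dtype=float32), array([0.6051, 0.0238, 0.2211], dtype=float32), array([0.6025, 0.1149, 0.2206], dtype=float32)]
side tab -1 22 [ 0.5923 -0.1193  0.1849] [ 0.5956 -0.1243  0.1842] [0.0157 0.0433 0.014 ]
side tab 1 80 [0.6007 0.1811 0.1852] [0.6018 0.1768 0.1849] [0.0281 0.0412 0.0146]
[('bar_grip', 0.82, array([0.5968, 0.0239, 0.2133])), ('pin_hole', 0.62, array([ 0.6057, -0.1275,  0.1802])), ('pin_grip', 0.55, array([0.4308, 0.3135, 0.063 ])), ('cylinder_mid', 0.63, array([ 0.608 , -0.3261,  0.0918]))]
top 797 ((603.70361328125, 27.268661499023438), (26.111642837524414, 247.51095581054688), 0.2602049708366394) [array([ 0.603 , -0.0735,  0.2214], dtype=float32), array([0.6029, 0.0236, 0.2215], dtype=float32), array([0.6024, 0.1149, 0.2211], dtype=float32)]
top tab -1 137 [ 0.6045 -0.1214  0.1864] [ 0.603  -0.1213  0.1856] [0.0319 0.0406 0.0142]
top tab 1 128 [0.6003 0.1763 0.1859] [0.6023 0.1753 0.1847] [0.0296 0.0379 0.0153]
[('bar_grip', 0.71, array([0.6061, 0.0283, 0.2099])), ('pin_hole', 0.61, array([ 0.6048, -0.1249,  0.1779])), ('pin_grip', 0.39, array([0.4282, 0.3039, 0.0628])), ('cylinder_mid', 0.95, array([ 0.607 , -0.3273,  0.0935]))]
```

View pics/m6.png

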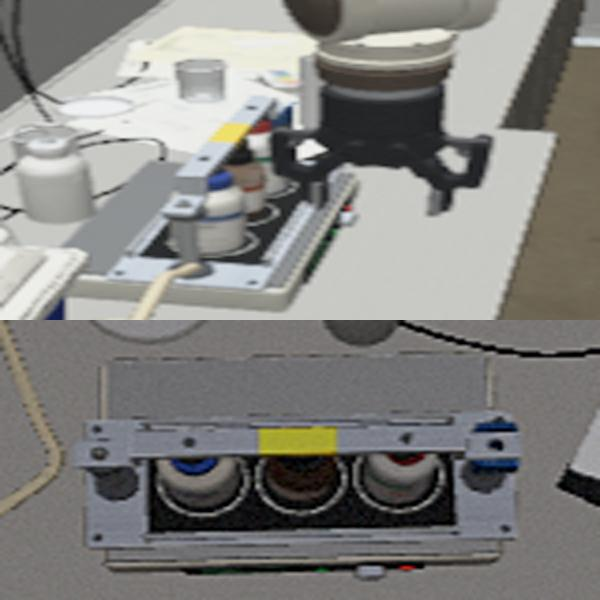

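```bash
python3 - <<'E'
from h import *
def back(u,v,z,c="top"):
    k=calibration(c);R=np.array(k["R"]);C=-R.T@np.array(k["t"]);r=R.T@np.linalg.inv(k["camera_matrix"])@[u,v,1];return C+r*(z-C[2])/r[2]
a=cv2.imread("pics/top0.png").astype(int)
m=(a[...,2]>a[...,1]+60);m[:, :190]=0;m[:,225:]=0;m[:235]=0;m[265:]=0
v,u=np.nonzero(m);wt=(a[...,2]-a[...,1])[m];print(m.sum(),u.min(),u.max(),v.min(),v.max());print(back(np.average(u,weights=wt),np.average(v,weights=wt),.078))
b=cv2.imread("pics/top6.png").astype(int)
print(b[172:190,342:364].sum(2)//3)
for z in(.182,.188):print(back(352.5,180.2,z))
# stud tip bright/dark and tab
print(b[172:192,236:258].sum(2)//3)
E
```

```text
52 202 209 245 252
[0.42916645 0.30825625 0.078     ]
[[134 131 133 135 134 137 144 115 106  66  36  43  72 122 118 119 119 117
  117 118 117 118]
 [129 123 126 135 112  75  62  57  56  57  45  49  48  58  50  87 119 123
  112 118 114 119]
 [128 135 134 140 105  57  43  49  42  52  45  48  51  44  37  66 110 123
  120 116 118 116]
 [129 137 134 112  58  21  18  20   9   6   5   2   4   4   9  36 103 120
  113 117 122 112]
 [128 131 136 115 106 111 116 118 120 124 137 147 144 147 143 138 135 124
  116 117 117 113]
 [132 132 138 140 138 134 142 139 144 143 145 144 140 136 142 122 120 123
  112 118 120 114]
 [129 129 103 118 132 133 135 136 108  87  67 101 134 132 137 131 128 118
  118 120 122 117]
 [125 126 107 119 133 132 134 122  74  21  10  19 115 130 130 131 123 119
  117 121 117 117]
 [127 130 100 121 133 136 137 120  60   5   8   3  94 131 132 136 131 122
  120 115 118 121]
 [149 153 116 122 138 135 136 140 103  89  56  15 113 133 134 131 132 120
  119 120 118 118]
 [ 49  51 116 137 133 130 137 135 138 130 129 131 139 138 133 134 132 124
  117 120 119 115]
 [ 45  54 127 143 144 1
[... 1865 characters left out ...]
6  50 113 134 132 130 129 134
  107  68  53  54]
 [ 83 108 119 122 129 137 136 134 136 140 120 128 139 138 136 137 137 136
  109  65  39  75]
 [ 77  99 118 124 135 135 142 141 146 145 142 144 145 143 147 133 125 122
  124  98  54  74]
 [106 120 119 107 106  88  70  58  47  52  61  59  61  56  60  47  39  51
   52  84 108 133]
 [103 117 117 116 119 119 105  59  41  49  55  51  56  44  20  19  38  52
   44  52 127 139]
 [119 119 114 117 121 124 104 127  80  22  25  29  16  32  42  35  51  51
   46  47  86 124]
 [120 118 114 119 115 121 103 126 114  67  29  35  40  48  45  44  46  49
   48  46  42 118]
 [118 118 119 119 119 118  99 127 124  83  53  47  44  44  51  45  44  40
   56  52  46 123]]
```

Bar is on the stud and between the cheeks; its pin hole is at about (0.605, -0.124). Now grip the pin.

>>> {"fn": "servo_tool", "kwargs": {
  "moves": [
    [[0, 0, 0], [0.0025, 0, 0.03], 60],
    [[0, 0, 0], [0, 0, 0.04], 60],
    [[0, 0, 0], [0, 0, 0.04], 60],
    [[0, 0, 0], [0, 0, 0.04], 60],
    [[0, 0, 0], [0, 0, 0.04], 60],
    [[0, 0, 0], [0, 0, 0.03], 60],
    [[0, 0, 0], [0, 0, 0.015], 60],
    [[0, 0, 0], [0, 0, 0.008], 60],
    [[0, 0, 0], [0, 0, 0], 60],
    [[0, 0, 0], [0, 0, 0], 60]
  ]
}}

```text
time: 33.8
ee_pos: [0.4308, 0.3096, 0.0488]
tcp_rot: [179.9, -0.1, 90.4]
wrist_force: [0.1, -0.4, 1.0]
opening: 0.0515
grasp_force: 0.0
```

>>> {"fn": "servo_tool", "kwargs": {
  "moves": [
    [[0, 0, 0], [0, 0, 0], 40],
    [[0, 0, 0], [0, 0, 0], 25],
    [[0, 0, 0], [0, 0, 0], 5],
    [[0, 0, 0], [0, 0, 0], 5],
    [[0, 0, 0], [0, 0, 0], 5],
    [[0, 0, 0], [0, 0, 0], 5]
  ],
  "force": 40
}}

```text
time: 34.4
ee_pos: [0.4307, 0.3096, 0.0485]
tcp_rot: [179.9, -0.1, 90.4]
wrist_force: [-0.7, -0.4, 6.5]
opening: 0.0216
grasp_force: 39.1
```

>>> {"fn": "servo_tool", "kwargs": {
  "moves": [
    [[0, 0, 0], [0, 0, -0.01], 5],
    [[0, 0, 0], [0, 0, -0.03], 5],
    [[0, 0, 0], [0, 0, -0.04], 5],
    [[0, 0, 0], [0, 0, -0.04], 5],
    [[0, 0, 0], [0, 0, -0.04], 5],
    [[0, 0, 0], [0, 0, -0.04], 5],
    [[0, 0, 0], [0, 0, -0.03], 5],
    [[0, 0, 0], [0, 0, -0.02], 5],
    [[0, 0, 0], [0, 0, 0], 5],
    [[0, 0, 0], [0, 0, 0], 5]
  ]
}}

```text
time: 35.4
ee_pos: [0.4301, 0.3092, 0.2973]
tcp_rot: [180.0, -0.0, 90.4]
wrist_force: [0.1, -0.1, -0.7]
opening: 0.0219
grasp_force: 39.6
```

```bash
python3 - <<'E'
from h import *
o=get_obs();print(o["ee_pos"],o["tcp_rot"],o["opening"])
p,d=shot("side","s7.png");X=o["ee_pos"]
u,v=pix(X+[0,0,.015],"side").astype(int);print(u,v)
cv2.imwrite("pics/s7c.png",cv2.resize(p[v-25:v+35,u-40:u+40,::-1],None,fx=8,fy=8,interpolation=2))
E
```

```text
[0.43013855 0.30917531 0.2973307 ] [ 1.79985396e+02 -1.13479625e-02  9.03985915e+01] 0.02186053893115718
333 213
```

View pics/s7c.png

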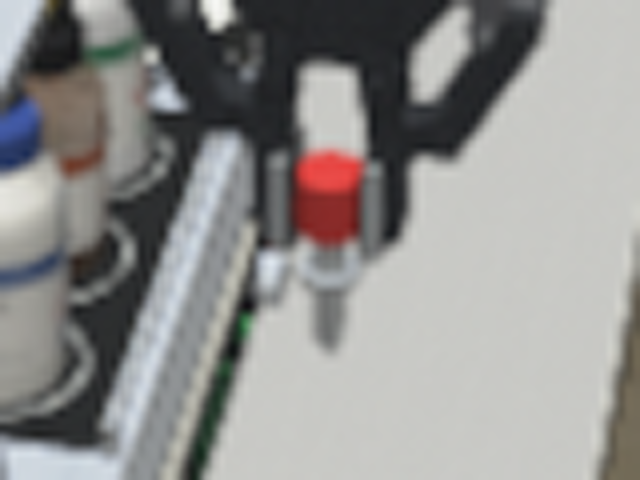

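>>> {"fn": "servo_tool", "kwargs": {
  "moves": [
    [[0, 0, 0], [-0.02, 0.008, 0], 5],
    [[0, 0, 0], [-0.0425, 0.0168, 0], 5],
    [[0, 0, 0], [-0.0425, 0.0168, 0], 5],
    [[0, 0, 0], [-0.0425, 0.0168, 0], 5],
    [[0, 0, 0], [-0.0425, 0.0168, 0], 5],
    [[0, 0, 0], [-0.0425, 0.0168, 0], 5],
    [[0, 0, 0], [-0.0425, 0.0168, 0], 5],
    [[0, 0, 0], [-0.0425, 0.0168, 0], 5],
    [[0, 0, 0], [-0.0425, 0.0168, 0], 5],
    [[0, 0, 0], [-0.0425, 0.0168, 0], 5],
    [[0, 0, 0], [-0.0314, 0.0128, 0], 5],
    [[0, 0, 0], [0, 0, 0], 5]
  ]
}}

```text
time: 36.65
ee_pos: [0.6056, -0.1273, 0.2942]
tcp_rot: [-179.8, -0.0, 90.2]
wrist_force: [1.0, -0.1, -1.0]
opening: 0.0216
grasp_force: 39.6
```

>>> {"fn": "servo_tool", "kwargs": {
  "moves": [
    [[0, 0, 0], [0, 0, 0.01], 5],
    [[0, 0, 0], [0, 0, 0.02], 5],
    [[0, 0, 0], [0, 0, 0.015], 5],
    [[0, 0, 0], [0, 0, 0.008], 5],
    [[0, 0, 0], [0, 0, 0], 5],
    [[0, 0, 0], [0, 0, 0], 5]
  ]
}}

```text
time: 37.25
ee_pos: [0.605, -0.1232, 0.2447]
tcp_rot: [180.0, -0.0, 90.4]
wrist_force: [-0.1, 0.2, -0.2]
opening: 0.0214
grasp_force: 39.6
```

```bash
python3 - <<'E'
from h import *
o=get_obs();print(o["ee_pos"],o["tcp_rot"],o["opening"])
p,d=shot("side","s8.png");X=o["ee_pos"];p2,_=shot("top","t8.png")
u,v=pix(X+[0,0,-.02],"side").astype(int);print(u,v)
a=cv2.resize(p[v-25:v+35,u-40:u+40,::-1],(640,480),interpolation=2)
cv2.imwrite("pics/s8c.png",a)
E
```

```text
[ 0.60495192 -0.12323559  0.2446619 ] [ 1.79997343e+02 -2.59020990e-03  9.04195175e+01] 0.021439469992999005
307 160
```

View pics/s8c.png

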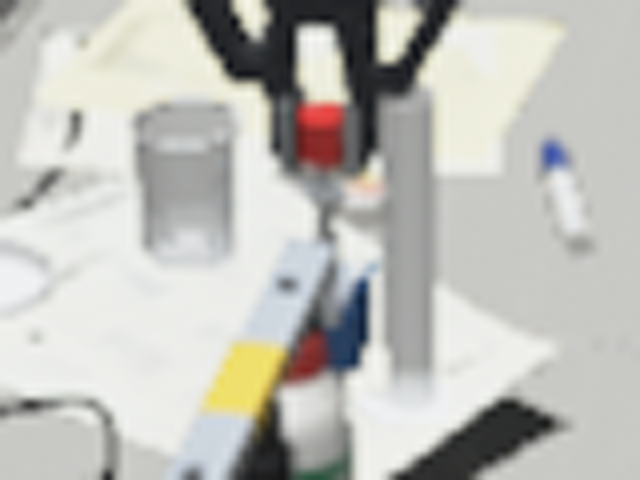

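>>> {"fn": "servo_tool", "kwargs": {
  "moves": [
    [[0, 0, 0], [0, 0, 0.005], 5],
    [[0, 0, 0], [0, 0, 0.005], 5],
    [[0, 0, 0], [0, 0, 0.003], 5],
    [[0, 0, 0], [0, 0, 0.003], 5],
    [[0, 0, 0], [0, 0, 0.002], 5],
    [[0, 0, 0], [0, 0, 0], 5],
    [[0, 0, 0], [0, 0, 0], 5]
  ]
}}

```text
time: 38.05
ee_pos: [0.6051, -0.1236, 0.2264]
tcp_rot: [180.0, 0.0, 90.4]
wrist_force: [0.2, -0.3, 0.3]
opening: 0.0217
grasp_force: 39.6
```

Tip is at about 0.184, inside the bar hole with no force. Continue.

>>> {"fn": "servo_tool", "kwargs": {
  "moves": [
    [[0, 0, 0], [0, 0, 0.002], 5],
    [[0, 0, 0], [0, 0, 0.002], 5],
    [[0, 0, 0], [0, 0, 0.002], 5],
    [[0, 0, 0], [0, 0, 0.002], 5],
    [[0, 0, 0], [0, 0, 0], 5],
    [[0, 0, 0], [0, 0, 0], 5]
  ]
}}

```text
time: 38.65
ee_pos: [0.6051, -0.1236, 0.2182]
tcp_rot: [-180.0, -0.0, 90.4]
wrist_force: [0.3, 0.7, 0.2]
opening: 0.0217
grasp_force: 39.6
```

>>> {"fn": "servo_tool", "kwargs": {
  "moves": [
    [[0, 0, 0], [0, 0, 0.003], 5],
    [[0, 0, 0], [0, 0, 0.003], 5],
    [[0, 0, 0], [0, 0, 0.003], 5],
    [[0, 0, 0], [0, 0, 0.002], 5],
    [[0, 0, 0], [0, 0, 0.002], 5],
    [[0, 0, 0], [0, 0, 0.002], 5],
    [[0, 0, 0], [0, 0, 0], 5],
    [[0, 0, 0], [0, 0, 0], 5]
  ]
}}

```text
time: 39.45
ee_pos: [0.6051, -0.1236, 0.2033]
tcp_rot: [-180.0, -0.0, 90.4]
wrist_force: [-0.3, 0.5, 0.1]
opening: 0.022
grasp_force: 39.6
```

>>> {"fn": "servo_tool", "kwargs": {
  "moves": [
    [[0, 0, 0], [0, 0, 0.001], 5],
    [[0, 0, 0], [0, 0, 0.001], 5],
    [[0, 0, 0], [0, 0, 0.001], 5],
    [[0, 0, 0], [0, 0, 0], 5],
    [[0, 0, 0], [0, 0, 0], 5]
  ]
}}

```text
time: 39.95
ee_pos: [0.6051, -0.1236, 0.2006]
tcp_rot: [180.0, 0.0, 90.4]
wrist_force: [-0.5, -0.2, 2.8]
opening: 0.0219
grasp_force: 39.8
```

>>> {"fn": "servo_tool", "kwargs": {
  "moves": [
    [[0, 0, 0], [0, 0, 0.001], 5],
    [[0, 0, 0], [0, 0, 0], 5],
    [[0, 0, 0], [0, 0, 0], 5]
  ]
}}

```text
time: 40.25
ee_pos: [0.6052, -0.1236, 0.2005]
tcp_rot: [179.9, 0.0, 90.4]
wrist_force: [-2.8, -0.0, 8.0]
opening: 0.0218
grasp_force: 40.4
```

Flange is on the bar at the predicted height. Release and retreat.

>>> {"fn": "servo_tool", "kwargs": {
  "moves": [
    [[0, 0, 0], [0, 0, -0.001], 35],
    [[0, 0, 0], [0, 0, 0], 50],
    [[0, 0, 0], [0, 0, 0], 60],
    [[0, 0, 0], [0, 0, 0], 60],
    [[0, 0, 0], [0, 0, 0], 60],
    [[0, 0, 0], [0, 0, -0.01], 60],
    [[0, 0, 0], [0, 0, -0.03], 60],
    [[0, 0, 0], [0, 0, -0.03], 60],
    [[0, 0, 0], [0, 0, -0.03], 60],
    [[0, 0, 0], [0, 0, 0], 60]
  ]
}}

```text
time: 41.25
ee_pos: [0.6057, -0.1237, 0.3055]
tcp_rot: [179.6, 0.1, 90.4]
wrist_force: [0.5, -0.9, 0.5]
opening: 0.0514
grasp_force: 0.0
```

>>> {"fn": "servo_tool", "kwargs": {
  "moves": [
    [[0, 0, 0], [0, -0.03, 0], 60],
    [[0, 0, 0], [0, -0.04, 0], 60],
    [[0, 0, 0], [0, -0.04, 0], 60],
    [[0, 0, 0], [0, -0.04, 0], 60],
    [[0, 0, 0], [-0.02, -0.04, 0], 60],
    [[0, 0, 0], [-0.03, -0.03, 0], 60],
    [[0, 0, 0], [-0.03, 0, 0], 60],
    [[0, 0, 0], [-0.03, 0, 0], 60],
    [[0, 0, 0], [-0.03, 0, 0], 60],
    [[0, 0, 0], [0, 0, 0], 60],
    [[0, 0, 0], [0, 0, 0], 60]
  ]
}}

```text
time: 42.35
ee_pos: [0.3858, -0.2653, 0.3001]
tcp_rot: [-180.0, -0.0, 90.3]
wrist_force: [0.4, -0.0, 1.0]
opening: 0.0513
grasp_force: 0.0
```

```bash
sed -i 's/"bar_grip","pin_hole",/"brown_mid","blue_mid","red_mid","bar_grip","pin_hole",/; s/360/360/' m2.py; python3 m2.py
```

```text
[ 0.3858 -0.2653  0.3001] [-179.9739   -0.0329   90.3175] 0.05133463306643646
side 327 ((604.8536376953125, 28.007568359375), (25.923511505126953, 250.94317626953125), 0.1958196610212326) [array([ 0.6048, -0.0766,  0.2199], dtype=float32), array([0.604 , 0.0271, 0.221 ], dtype=float32), array([0.6025, 0.1152, 0.2207], dtype=float32)]
side tab -1 20 [ 0.5945 -0.1178  0.1851] [ 0.5945 -0.1257  0.1853] [0.0144 0.0379 0.0136]
side tab 1 81 [0.6008 0.1805 0.1857] [0.6015 0.1778 0.1852] [0.0281 0.0445 0.0154]
[('blue_mid', 0.75, array([0.6047, 0.1006, 0.1322])), ('red_mid', 0.72, array([ 0.602 , -0.0523,  0.1329])), ('bar_grip', 0.96, array([0.5989, 0.0226, 0.2143])), ('pin_hole', 0.6, array([0.6035, 0.0239, 0.1283])), ('pin_grip', 0.37, array([ 0.6043, -0.1204,  0.2145])), ('cylinder_mid', 0.65, array([ 0.6078, -0.3264,  0.0925]))]
top 815 ((603.3974609375, 27.51239013671875), (26.215940475463867, 247.71356201171875), 0.4109952449798584) [array([ 0.6031, -0.0733,  0.2213], dtype=float32), array([0.603 , 0.0261, 0.2215], dtype=float32), array([0.6022, 0.115 , 0.2213], dtype=float32)]
top tab -1 101 [ 0.5984 -0.1153  0.1866] [ 0.6021 -0.1212  0.1851] [0.0297 0.0403 0.015 ]
top tab 1 125 [0.601  0.1761 0.186 ] [0.6023 0.1754 0.1851] [0.0289 0.0377 0.0149]
[('brown_mid', 0.72, array([0.6   , 0.0228, 0.1292])), ('blue_mid', 0.53, array([0.6017, 0.1028, 0.1331])), ('bar_grip', 0.84, array([0.6048, 0.0262, 0.2123])), ('pin_hole', 0.42, array([ 0.6048, -0.1274,  0.1787])), ('pin_grip', 0.55, array([ 0.6013, -0.1245,  0.2178])), ('cylinder_mid', 0.86, array([ 0.6094, -0.3283,  0.093 ]))]
```

View pics/m6.png

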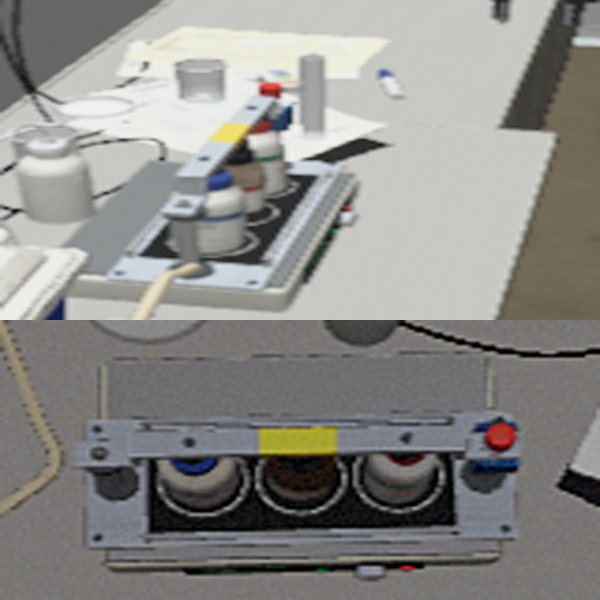

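All is in place: bottles in their rings, bar flat, pin seated, cylinder untouched, gripper clear.

```bash
python3 -c "
from workcell import job_done
print(job_done())"
```

```text
the job is handed in; nothing more can be done
None
```

I loaded the shaker and handed the job in at about 42 s; all three bottles are upright in their rings, the bar is flat on both posts and the pin's flange is on the bar. The cylinder was not touched and the gripper is clear; the hand-in gave no verdict, so I judge this from the last camera views and contact forces.

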